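# Wind out the slide stage and take out the cassette by its two side catches

## Task

Turn the slide reader's handwheel, regrasping as needed, to wind the stage out from under the hood until the stage's pointer stands opposite the nib of the index clip, moving the stage by the wheel alone and not touching the cassette until then. Then pinch the cassette's two side catches together between the fingers to unlatch it, and lift it straight up, level, about 10 cm. Finish while still holding it up there by the pinched catches, with the stage left at the index and the things standing around left where they are.

Things in the scene. Friction and masses are not known exactly. Their poses are not given: they have to be found in the camera images.
- reader: the slide reader, fixed: grey base plate 237 x 140 mm (top 22 mm above the worktop), white hood at its far end, grey arm on its right carrying the handwheel. Origin: on the worktop under the middle of the open bay, on the stage's line of travel. x axis level from bay to hood (the stage winds out along -x), y to the left, z up. Hood: x 70 to 142 mm, y -52 to 52 mm, top at 128 mm.
- wheel: the handwheel: black level disc on an upright shaft, 56 mm across, 26 mm thick, ribbed rim. Origin on its axis at mid-rim, 75 mm above the worktop (32 mm free below the rim). Grip it across its diameter at any yaw from above. Clockwise seen from above winds the stage out, 30 mm per rad; anticlockwise winds it back. Takes about 0.2 N m, stays where left; travel 4.5 rad from the start.
- stage_pointer (a point): tip of the small pointer tab on the left side of the aluminium stage (80 x 62 mm, top 64 mm above the worktop); it lies at the stage's mid-length, at the same x (reader axes) as the seated cassette's middle and 41 mm to its left. Axes as the reader's. At the start it is under the hood, 80 to 110 mm short of the index.
- stage: the sliding aluminium stage that holds the cassette, 80 x 62 mm, walls and lips up to 64 mm above the worktop. Origin at worktop height under its middle; axes as the reader's. Moved by the wheel only.
- index_clip: small aluminium index clip with a black screw and a nib, fixed on the left margin of the base plate beside the bay; its place along the base differs from job to job. Origin on the base plate, its x being that of the nib; axes as the reader's. The stage is at the index when the pointer's x in these axes is 0 (it starts positive).
- cassette: loose white slide cassette, 54 x 39 x 78 mm, about 0.15 kg, seated 32 mm deep in the stage's well (1 to 2 mm play), a grey catch with an upright flat pad on its left (+y) and right (-y). Origin midway between the pads and half-way up them: 94 mm above the worktop when seated, 62 mm above its underside. Axes as the reader's when seated.
- catch_left (a joint): travel of the left catch: 0 m free (hooked under the stage's lip), 0.006 m pinched fully in; its hook clears the lip beyond about 0.0035. Spring 3 N at the start, 6.6 N fully in. Both pads are 24 mm long (x) and 36 mm high; over their outsides they measure 50 mm free, 38 mm fully pinched.
- catch_right (a joint): the same for the right catch.
- sample_cup_2: bystander: sample cup with a screw lid, 50 mm across, 58 mm tall, left of the bay; origin under its centre
- label_roll: bystander: roll of labels, 61 mm across, 30 mm tall, left of the hood; origin under its centre
- reagent_vial_1: bystander: small vial, 23 mm across, 50 mm tall, beyond the wheel; origin under its centre
- timer: bystander: flat timer, 62 x 62 x 19 mm, right of the wheel; origin under its centre
Mind the look-alikes: they are no part of the job. Leave any red or turquoise look-alike of the cassette alone.

How it is judged:
On the way, in this order (a step that is already met when the one before it is completed fails the run):
1. the fingers turn the wheel and the stage comes out (contact force between the fingers and wheel above 1 N and distance of stage_pointer from where it was at the start of the episode above 0.01 m), for 0.1 s.
2. the stage's pointer stands at the index within 5 mm, the wheel let go (x of stage_pointer in the frame of index_clip between -0.005 and 0.005 m and contact force between the fingers and wheel below 0.1 N), for 0.2 s.
3. both catches are pinched in by the fingers (value of joint each of catch_left, catch_right above 0.004 m and contact force between the fingers and cassette above 2 N), for 0.1 s.
At the end, for the whole second after the job is handed in: The cassette is held still by its two catches, both pinched in by more than 4 mm, 65 to 160 mm above its seated height, upright within 0.2 rad, touching neither stage nor reader; the stage's pointer is still within 8 mm of the index (all of step 3 and z of cassette in the frame of reader between 0.159 and 0.254 m and angle between cassette's own z axis and vertical below 0.2 rad and contact force between cassette and reader below 0.05 N and linear speed of cassette below 0.03 m/s and x of stage_pointer in the frame of index_clip between -0.008 and 0.008 m); the arm keeps its last pose, push and grip.
It fails at once if the cassette is touched while the stage is more than 10 mm away from the index (not (x of stage_pointer in the frame of index_clip between -0.01 and 0.01 m) and contact force between any of the arm, the fingers and cassette above 1 N).
It fails at once if the stage itself is pushed while it is more than 10 mm away from the index (not (x of stage_pointer in the frame of index_clip between -0.01 and 0.01 m) and contact force between any of the arm, the fingers and stage above 2 N).
It fails at once if a thing standing around is shifted by more than 20 mm (distance of any of sample_cup_2, label_roll, reagent_vial_1, timer from where it was at the start of the episode above 0.02 m).
It also fails if it takes over 64 s, if anything falls off the work surface, if the arm or the gripper's body presses on something with over 40 N, if the wrist force passes 120 N, or if a joint passes its speed limit or range.

## Robot

A 7-joint arm with a two-finger parallel gripper is mounted at the origin on a cart in front of the work surface, level with it; the furniture and walls round the work are solid. World frame = base frame: x ahead of the robot, y to its left, z up, the work surface at z = 0. Lengths are in m, angles in rad, forces in N, time in s.
With the tool pointing down it reaches from about 0.4 to 0.85 m from the base axis. Payload 10.4 kg.
Tool frame: the origin (TCP) lies on the centre line of the jaws, within the pads' length; the fingertips stand 22 mm ahead of it and the grasp point (between the pads) lies 3 mm ahead of it; z points along the fingers, y is the direction in which the jaws open and shut (so a half turn about z gives the same grasp; the last joint's range is limited). The gripper opens to 87 mm and grips with 3 to 60 N. Pads are 19 mm wide; open, the fingers measure 117 mm over their backs; the gripper's body (75 mm by 190 mm) begins 51 mm behind the grasp point.
Start: joints at [1.149, 0.332, -0.065, 1.46, 0.022, 1.35, -0.088], TCP at [0.243, -0.576, 0.245] pointing down, gripper open.
Joint ranges: [-2.6, 2.6], [-0.5, 2.12], [-1.47, 1.34], [0.16, 2.42], [-1.27, 4.41], [0.06, 2.06], [-2.6, 2.6]. Speed limits (rad/s): [2.22, 2.22, 2.79, 2.79, 3.14, 3.14, 3.14].

## Interface

Orientations are given as a unit quaternion [w, x, y, z].
In Python, from cell import * gives the robot as it stands.
- The arm moves only by the tool play_rows, never from a script. Its argument "increments" is a list of rows, each a list of 4 numbers: the shift along the tool's x, y, z in cm, then the turn about the tool's z in rad. In form: [[x, y, z, yaw], ...]. A call has 1 to 8 rows; each row shifts and turns the pose as measured when the row begins, along the tool's axes as they then stand; what a row does not reach is not made up. A row lasts 1/12 s, in which the tool goes at most 41.7 mm and 7.16 degrees, less where a joint would pass 70% of its speed; a pose out of reach is approached as far as the arm can. A call with a gripper value outside its range is refused whole. "fingers" is the opening, from 0 (shut) to 1 (fully open), set as the call begins (left out, the last holds). The fingers move at their own pace and stop on an object; "newtons" is the grip in N (left out, the last holds). Time passes only in rows, so rows that do not move let the fingers close. It gives the time, the measured TCP pose, the force and the opening at its end, in the units of the state.
- state(): the state, without advancing time (a new reading comes with each control period).
- capture(name): name is "scene" or "top" or "wrist"; returns the picture (480x640x3 uint8, blue, green, red); there is no depth.
- get_calibration(name): a dict with "camera_matrix" (3x3 intrinsics, pixels), "k1" (the pictures are not rectified: a ray, as slopes to the right and down, at radius r is drawn at 1 + k1 r^2 times it, then the intrinsics apply), "eye" and "orientation" of the camera in the world. Camera axes: x right, y up, looking along -z (the intrinsics and any distortion apply to the point x, -y, -z); pixel columns grow to the right and rows downward; lengths in m; the calibration is good to about 2 mm. A picture is of the moment at which its call begins: read the wrist's pose just before it. get_calibration takes no time and is no camera call; for the wrist camera it gives the pose at the moment of the call.
- sign_off(): hands the job in, once; it reports no verdict.
The state is a dict: "time_s": time; "qpos": joint angles; "qvel": joint speeds; "joint_torque": joint torques, N m; "tcp_pos": TCP position; "eef_rot": TCP orientation; "force": force on the tool from outside, world axes, zero at the start; "moment": the same for the moment, N m; "opening": finger opening in m.
Only numpy, scipy, OpenCV 4.12 (cv2) and the standard library are available. Lean on these libraries where they do the work, as an engineer would, in place of code of your own. Each camera call takes 0.05 s, during which the arm holds its last target. There are 200 camera calls.

## Working session

There is one attempt and no reset: what is moved stays moved. The work goes in short steps, Python scripts to look and compute and a tool call to move; the robot and the scene stay as the last step left them, time stands still between calls to the robot, and variables do not carry over. Pictures are saved under pics/ and viewed, on a budget of 10 in all, crops included, one or two more only if the job needs it, and the job is handed in when it is done.

Besides the shell and the picture viewer there is one more tool, called after "Call:" as a command line: name --pt "numbers of a row" for each row, then --argument value for the rest. play_rows: Moves the arm, as the interface text tells. Its arguments: {"type":"object","properties":{"increments":{"type":"array"},"fingers":{"type":"number"},"newtons":{"type":"number"}},"required":["increments"]}

```bash
mkdir -p pics
cat > h.py <<'E'
from cell import *
import numpy as np, cv2
from scipy.spatial.transform import Rotation as R
def q(o): return R.from_quat([o[1],o[2],o[3],o[0]])
def ray(c,u,v):
    K=np.array(c["camera_matrix"]);k=c["k1"]
    d=np.array([(u-K[0,2])/K[0,0],(v-K[1,2])/K[1,1]]);p=d.copy()
    for _ in range(30): p=d/(1+k*(p@p))
    return np.array(c["eye"]),q(c["orientation"]).apply([p[0],-p[1],-1])
def at(c,u,v,z):
    e,d=ray(c,u,v); return e+d*(z-e[2])/d[2]
def proj(c,P):
    K=np.array(c["camera_matrix"]);p=q(c["orientation"]).inv().apply(np.array(P)-np.array(c["eye"]))
    s=np.array([p[0],-p[1]])/-p[2]; s=s*(1+c["k1"]*(s@s)); return K[0,0]*s[0]+K[0,2],K[1,1]*s[1]+K[1,2]
E
python3 - <<'E'
from h import *
print(state())
for n in("scene","top"):
    cv2.imwrite(f"pics/{n}0.png",capture(n)); print(n,get_calibration(n))
E
```

```text
{'time_s': 0.0, 'qpos': array([ 1.14939654,  0.33284446, -0.06469107,  1.46095058,  0.02159513,
        1.34989999, -0.08848738]), 'qvel': array([ 5.16143662e-04,  1.36439618e-03,  2.63627197e-05, -8.13887403e-04,
        6.98030616e-05,  4.02547420e-04,  7.37014574e-04]), 'joint_torque': array([-2.03424711e-04, -6.23259473e+01,  2.45830603e-02, -3.89897203e+01,
       -6.11802726e-02,  3.96525313e-02,  1.23721584e-04]), 'tcp_pos': array([ 0.24254736, -0.57562572,  0.24376659]), 'eef_rot': array([-6.82502625e-04,  9.80182975e-01,  1.98093008e-01, -1.70887174e-04]), 'force': array([0.49146584, 0.48000539, 0.5075734 ]), 'moment': array([-0.03836456, -0.02938867, -0.03061749]), 'opening': 0.08685927229133475}
scene {'camera_matrix': array([[526.31577247,   0.        , 311.14224125],
       [  0.        , 526.31577247, 231.11502671],
       [  0.        ,   0.        ,   1.        ]]), 'k1': -0.15628510737883258, 'eye': array([0.13549722, 0.76298885, 0.49722911]), 'orientation': array([-0.21017103, -0.12379946,  0.50519908,  0.82781382])}
top {'camera_matrix': array([[555.15127581,   0.        , 317.65349726],
       [  0.        , 555.15127581, 242.92919578],
       [  0.        ,   0.        ,   1.        ]]), 'k1': -0.13034699861117666, 'eye': array([0.34567996, 0.0449504 , 1.38440905]), 'orientation': array([-0.69867636, -0.04804489,  0.04600936,  0.71233852])}
```

View pics/scene0.png

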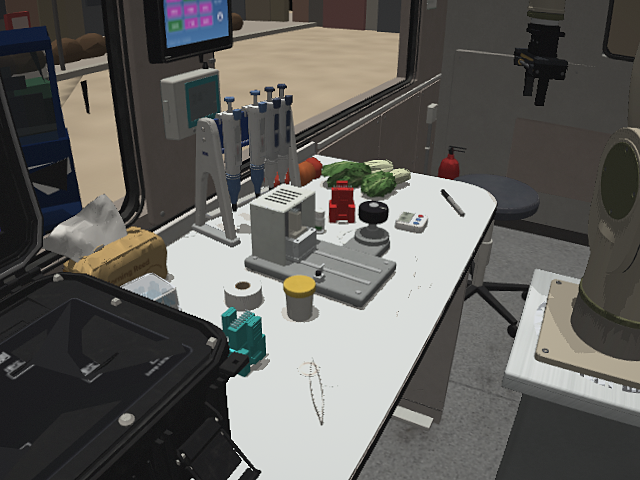

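View pics/top0.png

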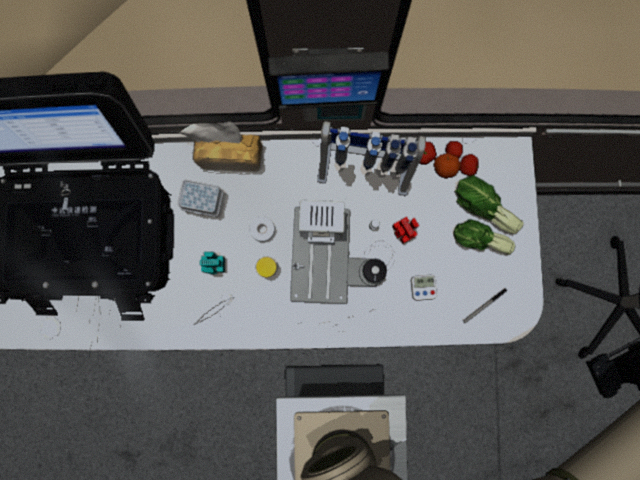

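The scene view shows the reader mid-table, with the wheel on its right at about (373,212). In the top view the wheel is at (373,271), the base plate spans about (292–350, 208–303), and the clip is near (298,266). I'll enlarge the reader.

Run:
```python
import cv2
i=cv2.imread("pics/top0.png")[190:315,275:400]
j=cv2.imread("pics/scene0.png")[180:310,235:405]
a=cv2.resize(i,(600,600),interpolation=cv2.INTER_CUBIC); cv2.imwrite("pics/tc.png",a)
```

```text
(no output)
```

View pics/tc.png

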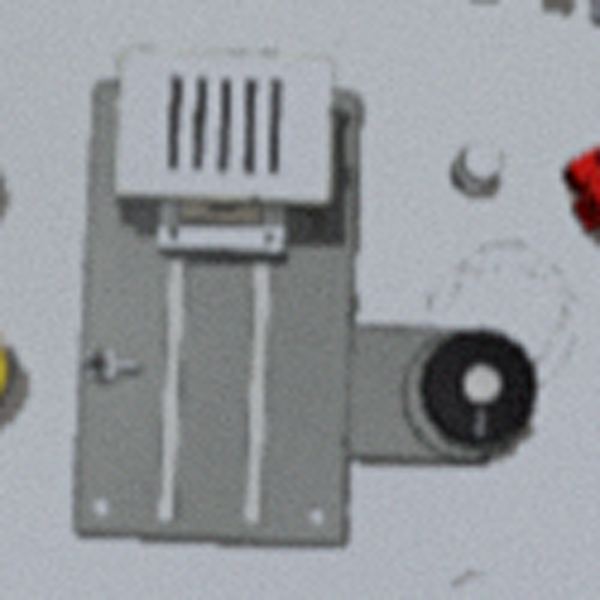

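The crop shows the base plate corners at (77,535), (347,544), (95,85) and (362,92). The wheel centre is at (479,386), the nib tip at (137,368), and the stage's front edge at y≈228–250.

Run:
```python
from h import *
c=get_calibration("top"); f=lambda x,y,z: at(c,275+x/4.8,190+y/4.8,z)
A=[f(77,535,.022),f(347,544,.022),f(95,85,.022),f(362,92,.022)]
for a in A: print(a)
print("w",np.linalg.norm(A[0]-A[1]),np.linalg.norm(A[2]-A[3]),"l",np.linalg.norm(A[0]-A[2]),np.linalg.norm(A[1]-A[3]))
d1=A[2]-A[0];d2=A[3]-A[1];d3=A[0]-A[1];d4=A[2]-A[3]
print("yaw",np.arctan2(d1[1],d1[0]),np.arctan2(d2[1],d2[0]),np.arctan2(-d3[0],d3[1]),np.arctan2(-d4[0],d4[1]))
for n,x,y,z in[("wheel",479,386,.09),("nib",137,368,.03),("screw",105,366,.03),("hoodFL",117,197,.128),("hoodFR",330,205,.128),("hoodBL",122,58,.128),("hoodBR",330,62,.128),("stL",160,228,.064),("stR",284,230,.064)]: print(n,f(x,y,z))
for n in("left","x"): pass
w=get_calibration("wrist");print(w, state()["tcp_pos"])
```

```text
[0.384989   0.11497758 0.022     ]
[ 0.37776462 -0.02246398  0.022     ]
[0.61806908 0.10257088 0.022     ]
[ 0.61161198 -0.03632261  0.022     ]
w 0.13763129943291225 0.13904350168919968 l 0.23341004033789114 0.23425765932837195
yaw -0.053179158961150136 -0.059194325165172285 -0.05251497734086071 -0.046456081469963786
wheel [ 0.45152694 -0.0854127   0.09      ]
nib [0.46911819 0.08278541 0.03      ]
screw [0.47045439 0.09909877 0.03      ]
hoodFL [0.54223616 0.08830146 0.128     ]
hoodFR [ 0.53637456 -0.01322112  0.128     ]
hoodBL [0.60983651 0.08492804 0.128     ]
hoodBR [ 0.60589461 -0.01502036  0.128     ]
stL [0.53611685 0.06920711 0.064     ]
stR [0.53388485 0.00716548 0.064     ]
{'camera_matrix': array([[403.82375318,   0.        , 320.79567343],
       [  0.        , 403.82375318, 235.96322873],
       [  0.        ,   0.        ,   1.        ]]), 'k1': -0.012820500940611525, 'eye': array([ 0.31866339, -0.54355969,  0.38438144]), 'orientation': array([ 0.82386608, -0.12329318,  0.08275973, -0.54698656])} [ 0.24255062 -0.57567966  0.24385417]
```

Call:
play_rows --pt "2.9 -2.8 0 0" --pt "2.9 -2.8 0 0" --pt "2.9 -2.8 0 0" --pt "2.9 -2.8 0 0" --pt "2.9 -2.8 0 0" --pt "2.9 -2.8 0 0" --pt "2.9 -2.8 0 0" --pt "2.9 -2.8 0 0" --fingers 1 --newtons 30

```text
time_s: 0.77
tcp_pos: [0.3666, -0.2755, 0.2383]
eef_rot: [-0.002, 0.982, 0.19, -0.004]
force: [1.3, 0.0, 0.3]
opening: 0.0873
```

Call:
play_rows --pt "2.9 -2.8 0 0" --pt "2.9 -2.8 0 0" --pt "2.9 -2.8 0 0" --pt "2.9 -2.8 0 0" --pt "1.5 -1.5 0 0" --pt "0 0 0 0"

```text
time_s: 1.27
tcp_pos: [0.4425, -0.0931, 0.2378]
eef_rot: [-0.002, 0.981, 0.195, -0.004]
force: [-1.7, 0.2, -0.1]
opening: 0.087
```

```bash
cat > s.py <<'E'
from h import *
import sys
s=state();r=q(s["eef_rot"]).as_matrix()
print(s["time_s"],s["tcp_pos"].round(4),"toolx yaw",np.arctan2(r[1,0],r[0,0]).round(3),"z",r[:,2].round(3),"q",s["qpos"].round(2),"F",s["force"].round(1),"M",s["moment"].round(2),s["opening"])
if len(sys.argv)>3: print("to target, tool cm",((np.array(list(map(float,sys.argv[1:4])))-s["tcp_pos"])@r*100).round(2))
E
python3 s.py .4515 -.0854 .081
```

```text
1.2667 [ 0.4425 -0.0931  0.2378] toolx yaw 0.393 z [-0.008  0.003 -1.   ] q [ 0.65 -0.01 -0.53  1.87 -0.01  1.29 -1.06] F [-1.7  0.2 -0.1] M [-0.05  0.02 -0.03] 0.08702004393092111
to target, tool cm [ 1.23 -0.27 15.67]
```

Call:
play_rows --pt "0 0 0 -0.125" --pt "0 0 0 -0.125" --pt "0 0 0 -0.125" --pt "0 0 0 -0.125" --pt "0 0 0 -0.125" --pt "0 0 0 -0.125" --pt "0 0 0 -0.125" --pt "0 0 0 -0.125"

```text
time_s: 1.93
tcp_pos: [0.44, -0.0954, 0.2356]
eef_rot: [-0.005, 0.767, 0.641, -0.004]
force: [-0.1, 0.4, -0.2]
opening: 0.0874
```

Call:
play_rows --pt "0 0 0 -0.125" --pt "0 0 0 -0.125" --pt "0 0 0 -0.125" --pt "0 0 0 -0.125" --pt "0 0 0 -0.125" --pt "0 0 0 -0.125" --pt "0 0 0 -0.125" --pt "0 0 0 -0.125"

```text
time_s: 2.6
tcp_pos: [0.4362, -0.1022, 0.2332]
eef_rot: [-0.009, 0.366, 0.931, -0.002]
force: [-0.3, 0.9, -0.4]
opening: 0.087
```

Call:
play_rows --pt "0 0 0 -0.125" --pt "0 0 0 -0.125" --pt "0 0 0 -0.125" --pt "0 0 0 -0.125" --pt "0 0 0 -0.125" --pt "0 0 0 -0.125" --pt "0 0 0 -0.125" --pt "0 0 0 0"

```text
time_s: 3.27
tcp_pos: [0.4322, -0.1089, 0.2309]
eef_rot: [-0.012, -0.065, 0.998, 0.003]
force: [0.3, -0.2, -0.5]
opening: 0.0869
```

```bash
python3 s.py .4515 -.0854 .081
python3 - <<'E'
from h import *
c=get_calibration("wrist");cv2.imwrite("pics/w1.png",capture("wrist"));print(proj(c,[.4515,-.0854,.088]),c)
import json
json.dump({k:np.array(v).tolist() for k,v in c.items()},open("w1.json","w"))
E
```

```text
3.2667 [ 0.4322 -0.1089  0.2309] toolx yaw -3.011 z [-0.024  0.004 -1.   ] q [ 0.64 -0.01 -0.49  1.89 -0.01  1.29  1.86] F [ 0.3 -0.2 -0.5] M [ 0.08 -0.09 -0.04] 0.08692321911576283
to target, tool cm [-2.57  1.98 14.94]
(np.float64(346.5206231695288), np.float64(258.85790708026065)) {'camera_matrix': array([[403.82375318,   0.        , 320.79567343],
       [  0.        , 403.82375318, 235.96322873],
       [  0.        ,   0.        ,   1.        ]]), 'k1': -0.012820500940611525, 'eye': array([ 0.35601353, -0.11933919,  0.37326419]), 'orientation': array([ 0.65364289, -0.08857034, -0.10628789,  0.74404916])}
```

View pics/w1.png

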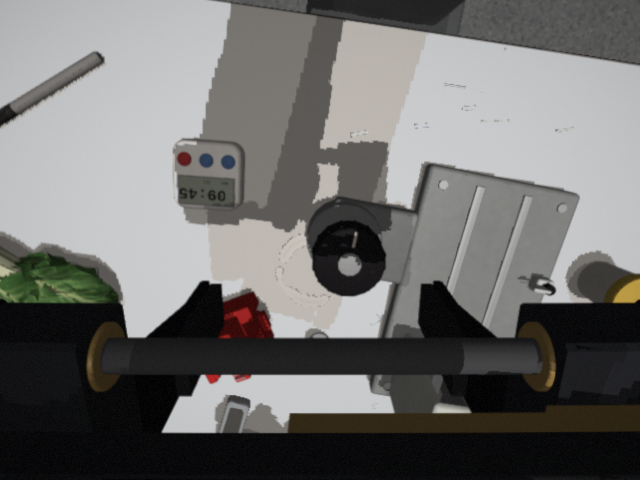

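The wrist view puts the wheel disc centre at about (348,260), against a prediction of (346.5,259), so the estimate agrees to about 1.5 mm. Next I'll centre over it and descend.

Call:
play_rows --pt "-1.4 1.1 0 0" --pt "-1.2 0.9 0 0" --pt "0 0 3 0" --pt "0 0 3 0" --pt "0 0 2 0" --pt "0 0 0 0"

```text
time_s: 3.82
tcp_pos: [0.4547, -0.0878, 0.1486]
eef_rot: [-0.01, -0.044, 0.999, 0.002]
force: [-0.4, 0.7, -0.5]
opening: 0.087
```

```bash
python3 s.py .4515 -.0854 .081
python3 - <<'E'
from h import *
import json
c=json.load(open("w1.json"))
for n,u,v,z in[("wheel",348.5,260,.088),("clip",541,284,.03),("clipscrew",545,290,.035),("plateBL",580,193,.022),("plateBR",428,163,.022)]: print(n,at(c,u,v,z))
i=cv2.imread("pics/w1.png")[150:430,370:640]
cv2.imwrite("pics/w1c.png",cv2.resize(i,None,fx=2.1,fy=2.1,interpolation=cv2.INTER_CUBIC))
E
```

```text
3.8167 [ 0.4547 -0.0878  0.1486] toolx yaw -3.053 z [-0.021  0.002 -1.   ] q [ 0.6   0.11 -0.52  1.95  0.06  1.12  1.7 ] F [-0.4  0.7 -0.5] M [ 0.11 -0.12 -0.  ] 0.0870270015605147
to target, tool cm [0.16 0.24 6.76]
wheel [ 0.45220443 -0.08379833  0.088     ]
clip [0.47237957 0.10326712 0.03      ]
clipscrew [0.47595973 0.10535256 0.035     ]
plateBL [0.38625565 0.1189547  0.022     ]
plateBR [ 0.3781707  -0.02060716  0.022     ]
```

View pics/w1c.png

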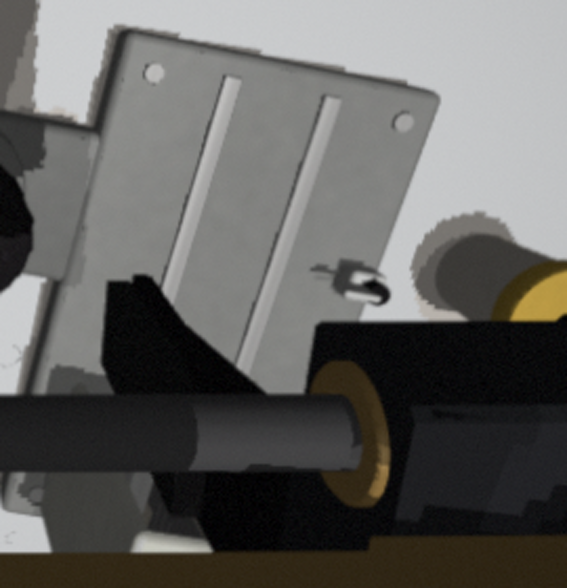

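The clip is at about (345,280) in the crop, with its nib pointing left towards the bay. I'll descend onto the wheel.

Call:
play_rows --pt "0.15 0.2 2.3 0" --pt "0 0 2.4 0" --pt "0 0 1.5 0" --pt "0 0 0.9 0" --pt "0 0 0 0"

```text
time_s: 4.23
tcp_pos: [0.4528, -0.0879, 0.0786]
eef_rot: [-0.009, -0.034, 0.999, 0.001]
force: [-1.3, 0.3, -0.7]
opening: 0.087
```

```bash
python3 s.py .452 -.0846 .080
```

```text
4.2333 [ 0.4528 -0.0879  0.0786] toolx yaw -3.073 z [-0.019  0.001 -1.   ] q [ 0.57  0.2  -0.52  2.02  0.12  0.96  1.63] F [-1.3  0.3 -0.7] M [ 0.08 -0.11  0.02] 0.08699616877419453
to target, tool cm [ 0.06  0.33 -0.14]
```

Call:
play_rows --pt "0 0.3 -0.1 0" --pt "0 0 0 0" --pt "0 0 0 0" --pt "0 0 0 0" --pt "0 0 0 0" --pt "0 0 0 0" --fingers 0 --newtons 30

```text
time_s: 4.73
tcp_pos: [0.4553, -0.0837, 0.0846]
eef_rot: [-0.007, -0.032, 0.999, 0.001]
force: [0.3, 2.1, -5.5]
opening: 0.0552
```

```bash
python3 s.py .452 -.0846 .080
```

```text
4.7333 [ 0.4553 -0.0837  0.0846] toolx yaw -3.077 z [-0.014  0.001 -1.   ] q [ 0.57  0.19 -0.52  2.02  0.11  0.97  1.63] F [ 0.3  2.1 -5.5] M [-0.28 -0.19 -0.1 ] 0.05522345160789774
to target, tool cm [ 0.32 -0.07  0.47]
```

Call:
play_rows --pt "0 0 0 0" --pt "0 0 0 0" --pt "0.3 0 0.3 0" --pt "0 0 0 0" --fingers 0.8

```text
time_s: 5.07
tcp_pos: [0.4525, -0.0838, 0.0822]
eef_rot: [-0.006, -0.032, 0.999, 0.001]
force: [-0.1, 0.5, -0.1]
opening: 0.068
```

```bash
python3 s.py .452 -.084 .080
```

```text
5.0667 [ 0.4525 -0.0838  0.0822] toolx yaw -3.077 z [-0.012  0.001 -1.   ] q [ 0.57  0.19 -0.52  2.03  0.11  0.96  1.63] F [-0.1  0.5 -0.1] M [ 0.12 -0.15 -0.02] 0.06796705150645468
to target, tool cm [ 0.04 -0.02  0.22]
```

Well centred. Close and turn clockwise (tool +yaw), starting with about 0.8 rad as a test.

Call:
play_rows --pt "0 0 0.1 0" --pt "0 0 0 0" --pt "0 0 0 0" --pt "0 0 0 0" --fingers 0 --newtons 40

```text
time_s: 5.4
tcp_pos: [0.4522, -0.0839, 0.0811]
eef_rot: [-0.006, -0.032, 0.999, 0.001]
force: [-0.9, 3.6, -0.2]
opening: 0.0554
```

Call:
play_rows --pt "0 0 0 0.1" --pt "0 0 0 0.12" --pt "0 0 0 0.12" --pt "0 0 0 0.12" --pt "0 0 0 0.12" --pt "0 0 0 0.12" --pt "0 0 0 0.12" --pt "0 0 0 0"

```text
time_s: 6.07
tcp_pos: [0.4526, -0.083, 0.0811]
eef_rot: [-0.006, 0.385, 0.923, -0.001]
force: [-1.8, 0.0, 0.5]
opening: 0.0552
```

```bash
python3 s.py .452 -.084 .080
```

```text
6.0667 [ 0.4526 -0.083   0.0811] toolx yaw 2.352 z [-0.012  0.002 -1.   ] q [ 0.49  0.18 -0.43  2.03  0.09  0.96  0.79] F [-1.8  0.   0.5] M [ 0.43 -0.26 -0.18] 0.055231963419104545
to target, tool cm [-0.03 -0.11  0.11]
```

Call:
play_rows --pt "0 0 0 0.12" --pt "0 0 0 0.12" --pt "0 0 0 0.12" --pt "0 0 0 0.12" --pt "0 0 0 0.12" --pt "0 0 0 0.12" --pt "0 0 0 0.12" --pt "0 0 0 0"

```text
time_s: 6.73
tcp_pos: [0.4534, -0.0827, 0.081]
eef_rot: [-0.004, 0.728, 0.686, -0.003]
force: [-3.1, -0.5, 1.0]
opening: 0.0552
```

Call:
play_rows --pt "0 0 0 0.12" --pt "0 0 0 0.12" --pt "0 0 0 0.12" --pt "0 0 0 0.12" --pt "0 0 0 0.12" --pt "0 0 0 0.12" --pt "0 0 0 0.12" --pt "0 0 0 0"

```text
time_s: 7.4
tcp_pos: [0.4543, -0.0831, 0.081]
eef_rot: [-0.001, 0.94, 0.342, -0.004]
force: [-0.8, 0.8, 0.8]
opening: 0.0555
```

```bash
python3 s.py .452 -.084 .080
python3 - <<'E'
from h import *
i=capture("top");cv2.imwrite("pics/top1.png",i)
j=capture("scene");cv2.imwrite("pics/sc1.png",j)
a=cv2.resize(i[190:315,275:375],(480,600),interpolation=cv2.INTER_CUBIC)
b=cv2.resize(j[180:310,240:320],(320,520),interpolation=cv2.INTER_CUBIC)
o=np.zeros((600,800,3),np.uint8);o[:,:480]=a;o[:520,480:]=b
cv2.imwrite("pics/m1.png",o)
E
```

```text
7.4 [ 0.4543 -0.0831  0.081 ] toolx yaw 0.697 z [-0.008 -0.    -1.   ] q [ 0.34  0.17 -0.28  2.04  0.06  0.95 -0.84] F [-0.8  0.8  0.8] M [-0.07 -0.2  -0.2 ] 0.05549457846685961
to target, tool cm [-0.23 -0.07  0.1 ]
```

View pics/m1.png

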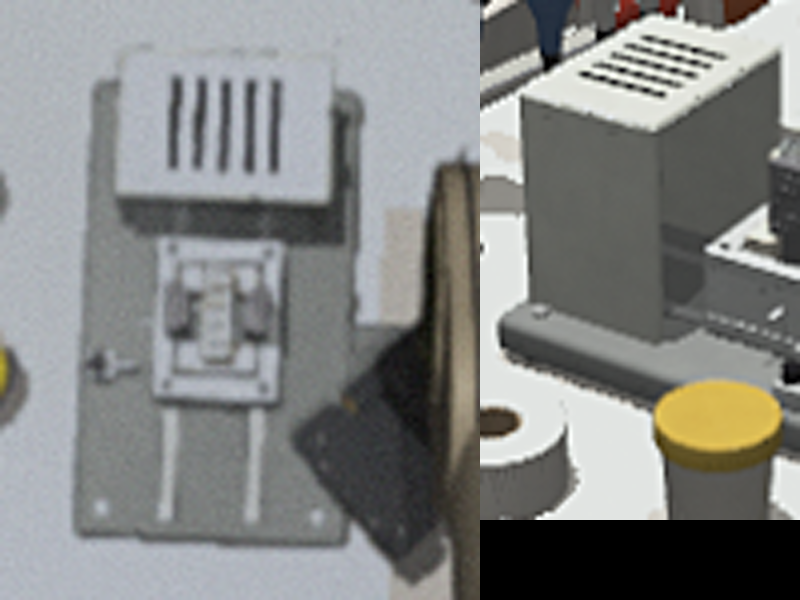

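In the top crop the stage top spans y≈240–398, so its mid is about (220,320). The nib is at (137,368). The scene view shows the pointer at about (314,258), just short of the clip. I'll zoom the scene picture there.

Run:
```python
from h import *
c=get_calibration("top"); f=lambda x,y,z: at(c,275+x/4.8,190+y/4.8,z)
ex=np.array([np.cos(.053),-np.sin(.053)])
m=(f(220,240,.064)+f(218,400,.064))/2
print("len",f(220,240,.064)-f(218,400,.064)); print(m,"stage-nib",(m-f(137,368,.03))[:2]@ex)
i=cv2.imread("pics/sc1.png")[230:295,280:360]
cv2.imwrite("pics/sc1c.png",cv2.resize(i,None,fx=9,fy=9,interpolation=cv2.INTER_CUBIC))
```

```text
len [ 0.08016474 -0.00258149  0.        ]
[0.48937895 0.04058558 0.064     ] stage-nib 0.022467853119616833
```

View pics/sc1c.png

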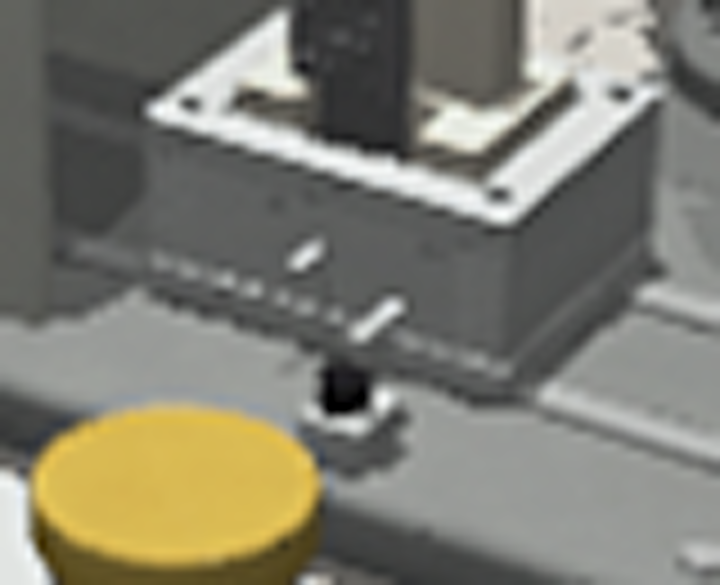

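The zoom shows the pointer tip at about (292,268) and the nib tip at about (400,302) in the crop. That is roughly (312.4,259.8) and (324.4,263.6) in the full picture.

Run:
```python
from h import *
ct,cs=get_calibration("top"),get_calibration("scene")
ex=np.array([np.cos(.053),-np.sin(.053),0]);ey=np.array([np.sin(.053),np.cos(.053),0])
m=np.array([.4894,.0406,0])
e,d=ray(cs,312.4,259.8); t=((m+.041*ey-e)@ey)/(d@ey); P=e+t*d
e1,d1=ray(ct,275+137/4.8,190+368/4.8); e2,d2=ray(cs,324.4,263.6)
A=np.stack([d1,-d2],1); s=np.linalg.lstsq(A,e2-e1,rcond=None)[0]; a,b=e1+s[0]*d1,e2+s[1]*d2
print("pointer",P,"rel m x",(P-m)@ex,"nib",a,b,"y rel",((a+b)/2-m)@ey)
print("dx",(P-(a+b)/2)@ex)
for y in(.041,.043,.045): 
    t=((m+y*ey-e2)@ey)/(d2@ey); N=e2+t*d2; print(y,N,(P-N)@ex)
```

```text
pointer [0.49528179 0.08134563 0.04437993] rel m x 0.0037150211720048966 nib [0.46777127 0.08237257 0.04477888] [0.47119087 0.08382826 0.0451312 ] y rel 0.041385527094478104
dx 0.025857449206862823
0.041 [0.47180232 0.0825912  0.04430772] 0.02351248768461743
0.043 [0.47078571 0.08464795 0.04567684] 0.024636617700381044
0.045 [0.46976911 0.08670469 0.04704595] 0.025760747716144613
```

Call:
play_rows --pt "0 0 0 0.12" --pt "0 0 0 0.12" --pt "0 0 0 0.12" --pt "0 0 0 0.12" --pt "0 0 0 0.12" --pt "0 0 0 0.12" --pt "0 0 0 0.03" --pt "0 0 0 0"

```text
time_s: 8.17
tcp_pos: [0.4545, -0.0838, 0.081]
eef_rot: [0.001, 1.0, -0.009, -0.004]
force: [-0.2, 0.7, -0.5]
opening: 0.0553
```

```bash
python3 s.py .452 -.084 .080
python3 - <<'E'
from h import *
i=capture("scene");cv2.imwrite("pics/sc2.png",i)
t=capture("top");cv2.imwrite("pics/top2.png",t)
a=cv2.resize(i[240:290,295:345],(500,500),interpolation=cv2.INTER_CUBIC)
b=cv2.resize(t[235:285,290:320],(300,500),interpolation=cv2.INTER_CUBIC)
cv2.imwrite("pics/m2.png",np.hstack([a,b]))
E
```

```text
8.1667 [ 0.4545 -0.0838  0.081 ] toolx yaw -0.018 z [-0.008 -0.002 -1.   ] q [ 0.28  0.16 -0.21  2.04  0.04  0.95 -1.54] F [-0.2  0.7 -0.5] M [ 0.17 -0.11 -0.24] 0.05527157206589383
to target, tool cm [-0.25  0.02  0.1 ]
```

View pics/m2.png

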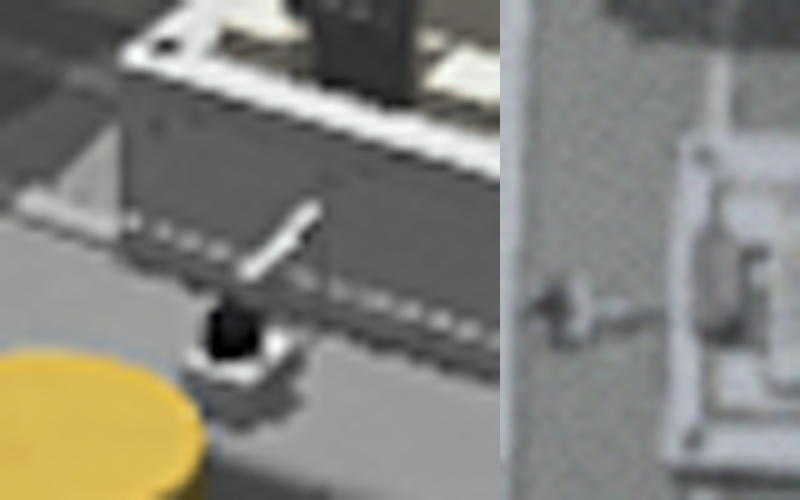

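Pointer and nib now look nearly like one stroke, from (320,205) to (243,275) in the left crop. I'll measure their lateral offset numerically.

Run:
```python
import cv2,numpy as np
for n,(x0,x1,y0,y1) in (("sc1",(308,329,254,270)),("sc2",(314,332,256,271))):
    print(n,"cols",x0); print("     ",*range(x0,x1))
    g=cv2.cvtColor(cv2.imread(f"pics/{n}.png"),cv2.COLOR_BGR2GRAY)
    for y in range(y0,y1): print(y,*["%3d"%v for v in g[y,x0:x1]])
```

```text
sc1 cols 308
      308 309 310 311 312 313 314 315 316 317 318 319 320 321 322 323 324 325 326 327 328
254  96  96  96  95  95  95  93  94  94  95  95  96  93  91  91  89  90  91  90  92  92
255  95  95  95  95  94  93  91  90  92  94  95  95  96  95  95  95  93  92  90  90  91
256  94  94  94  93  91  86 104 120  94  94  95  96  95  95  95  95  95  96  93  89  91
257  94  93  92  90  87 135 189 162  91  95  94  95  95  94  94  95  95  96  89  82  89
258  96  94  93  94 143 213 216 139  81  92  94  93  94  94  94  94  94  94  90  85  86
259  94  94  93  98 162 197 106  74  89  94  94  93  93  94  94  94  93  94  94  94  95
260  89  92  94  90  82  82  81  87  91  95  94  94  93  93  94  93  94  93  94  94  94
261 142 101  93  89  86  90  94  90  86  96  93  95  94  93  92  93  93  93  93  94  94
262 164 107 109 129 101  91  91  89  86  96  95  95  94  90  86  84  86  91  93  94  93
263  88  90 115 144 115 126 127  96  81  91  93  93  91  84 130 184 150  87  93  93  93
264  91  92  90  87 107 141 142 103 109 129  96  86  84 131 209 233 169  88  93  93  93
265  81  89  92  91  91  90  
[... 941 characters left out ...]
  92  94  94  94
262  90  91  93  94  94  95  94  90  88 139 197 171  75  88  92  92  93  94
263 126  99  90  90  92  92  90  83 134 210 188  63  80  90  95  94  94  93
264 140 114 131 127  97  86  85 130 206 228 163  81  89  86  95  95  94  94
265  87 109 146 141 108 119 148 202 207 133  73  89  89  87  96  95  94  93
266  92  92  89  84 116 179 217 194 117  97 105 102  86  84  94  94  95  94
267  82  89  93  90 113 174 186 106  82 101 124 134 110  90 103  89  91  93
268  58  70  79  81  89  96  87  77  79  83 106 133 121  99 131 117 104 101
269 113 120 108  63  71  87  89  83  84  89  93  93  85  93 128 128 117 127
270 168 163 117  42  48  69  78  78  81  81  88  91  87  84  92  89 101 125
```

Run:
```python
from h import *
c=get_calibration("scene")
ex=np.array([np.cos(.053),-np.sin(.053),0]);ey=np.array([np.sin(.053),np.cos(.053),0])
P=np.array([.4723,.0826,.0447])
p=lambda d:np.array(proj(c,P+d))
jx=(p(ex*.005)-p(-ex*.005))/10; jy=(p(ey*.005)-p(-ey*.005))/10
print("px/mm",jx,jy)
def cen(n,x0,x1,y0,y1):
    g=cv2.cvtColor(cv2.imread(f"pics/{n}.png"),cv2.COLOR_BGR2GRAY).astype(float)[y0:y1,x0:x1]
    w=np.clip(g-100,0,None);Y,X=np.mgrid[y0:y1,x0:x1];return np.array([(w*X).sum(),(w*Y).sum()])/w.sum()
a=cen("sc1",312,317,255,260); 
# nib without rail dots
g=cen("sc1",319,326,262,268)
J=np.stack([jx,jy],1)
print(a,g,"sc1 mm (x,y)",np.linalg.solve(J,a-g))
# sc2: upper part rows 260-261 belong to pointer; same rows of pointer in sc1 top part
b=cen("sc2",322,328,259,262); b1=cen("sc1",312,317,255,258)
print(b,b1,np.linalg.solve(J,b-b1))
```

```text
px/mm [-0.51631543 -0.16171587] [-0.29841479  0.25953916]
[313.51311953 257.89941691] [321.55301915 265.0736377 ] sc1 mm (x,y) [ 23.19491297 -13.1896675 ]
[325.20540541 260.7027027 ] [314.22380952 256.88571429] [-21.88711546   1.06918151]
```

Call:
play_rows --pt "0 0 0 0.06" --pt "0 0 0 0" --pt "0 0 0 0"

```text
time_s: 8.52
tcp_pos: [0.4545, -0.0839, 0.0811]
eef_rot: [0.001, 0.999, -0.033, -0.004]
force: [0.0, -0.3, -0.5]
opening: 0.0551
```

```bash
python3 s.py
```

```text
8.5167 [ 0.4545 -0.0839  0.0811] toolx yaw -0.066 z [-0.008 -0.001 -1.   ] q [ 0.28  0.16 -0.21  2.04  0.04  0.95 -1.59] F [ 0.  -0.3 -0.5] M [ 0.15 -0.1  -0.24] 0.05507781807067261
```

Call:
play_rows --pt "0 0 0 0" --pt "0 0 0 0" --pt "0 0 0 0" --pt "0 0 0 0" --pt "0 0 -2 0" --pt "0 0 -3 0" --pt "0 0 -4 0" --pt "0 0 0 0" --fingers 1

```text
time_s: 9.18
tcp_pos: [0.4534, -0.0839, 0.1726]
eef_rot: [0.0, 1.0, -0.027, -0.007]
force: [2.1, -0.4, 1.5]
opening: 0.0863
```

```bash
python3 s.py .452 -.084 .080
python3 - <<'E'
from h import *
c=get_calibration("wrist")
import json
json.dump({k:np.array(v).tolist() for k,v in c.items()},open("w3.json","w"))
cv2.imwrite("pics/w3.png",capture("wrist"))
i=capture("scene");cv2.imwrite("pics/sc3.png",i);t=capture("top");cv2.imwrite("pics/top3.png",t)
a=cv2.resize(i[245:285,300:340],(400,400),interpolation=cv2.INTER_CUBIC)
b=cv2.resize(t[230:290,290:350],(400,400),interpolation=cv2.INTER_CUBIC)
cv2.imwrite("pics/m3.png",np.hstack([a,b]))
g=cv2.cvtColor(i,cv2.COLOR_BGR2GRAY)
print("    ",*range(316,332))
for y in range(258,270): print(y,*["%3d"%v for v in g[y,316:332]])
E
```

```text
9.1833 [ 0.4534 -0.0839  0.1726] toolx yaw -0.054 z [-0.014 -0.001 -1.   ] q [ 0.29  0.05 -0.21  1.95  0.01  1.16 -1.55] F [ 2.1 -0.4  1.5] M [ 0.01 -0.15  0.01] 0.08630184055876686
to target, tool cm [-0.01  0.    9.26]
     316 317 318 319 320 321 322 323 324 325 326 327 328 329 330 331
258  97  95  96  95  96  96  95  95  95  94  91  84  85  89  95  95
259  95  94  95  95  94  95  95  95  93  92  90  90  93  95  94  94
260  95  95  94  94  94  94  94  92  87 101 140 136  90  94  94  94
261  95  96  95  94  94  92  90  86  98 163 204 151  87  93  94  95
262  93  94  94  95  94  91  83 104 167 210 173  74  89  93  94  94
263  90  89  92  92  90  83 128 197 214 166  69  81  90  94  93  93
264 131 128  97  86  85 131 207 228 160  72  86  90  86  94  94  94
265 146 141 108 118 149 203 207 132  70  84  94  89  87  96  94  94
266  89  83 116 179 216 194 118  97 106 101  90  89  86  96  95  94
267  92  89 113 175 186 106  82 102 125 133 118  97  85  91  92  92
268  79  81  90  96  87  77  79  84 105 132 130  98 101 119 105 101
269 108  61  71  87  89  82  84  89  94  92  87  76 107 130 117 128
```

View pics/m3.png

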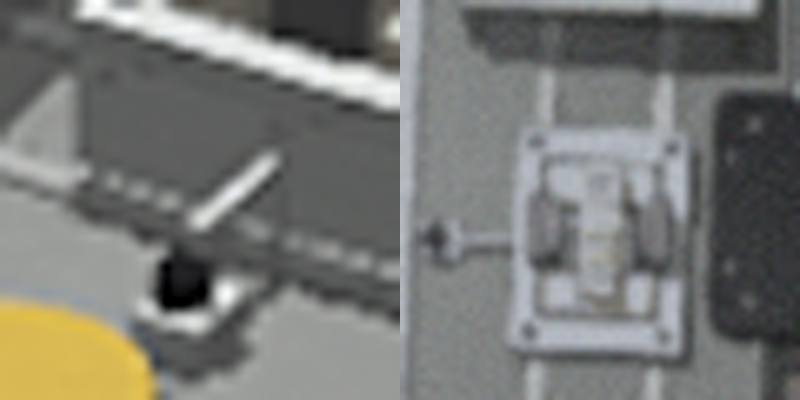

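The pointer and nib now form one straight stroke, so the stage is at the index. The stage's four screws in the right crop average (600,240), with the cassette pads at about (545,228) and (655,230).

```bash
python3 - <<'E'
from h import *
c=get_calibration("top"); f=lambda x,y,z: at(c,290+(x-400)/6.667,230+y/6.667,z)
S=[f(*p,.064) for p in((537,143),(672,148),(529,331),(663,337))]; print(np.mean(S,0), S[0]-S[1],S[0]-S[2])
print("pads",f(545,228,.1),f(655,230,.1))
i=cv2.imread("pics/w3.png");w=__import__("json").load(open("w3.json"))
print([proj(w,np.mean(S,0)+[0,s*.025*1,.048]) for s in(-1,1)])
cv2.imwrite("pics/w3v.png",i)
E
python3 s.py .465 .042 .16
```

```text
[0.46704729 0.04243371 0.064     ] [0.00275815 0.04844501 0.        ] [ 0.06752344 -0.00404027  0.        ]
pads [0.46812526 0.0616721  0.1       ] [0.46667754 0.02336959 0.1       ]
[(np.float64(130.30640723927672), np.float64(256.84610991989337)), (np.float64(38.2832988993116), np.float64(261.51932629251826))]
9.3333 [ 0.4502 -0.0837  0.1661] toolx yaw -0.054 z [-0.022  0.001 -1.   ] q [ 0.29  0.06 -0.21  1.96  0.01  1.15 -1.55] F [-0.3 -0.2 -0.3] M [ 0.02 -0.    0.05] 0.08717895552498553
to target, tool cm [  0.81 -12.63   0.59]
```

View pics/w3v.png

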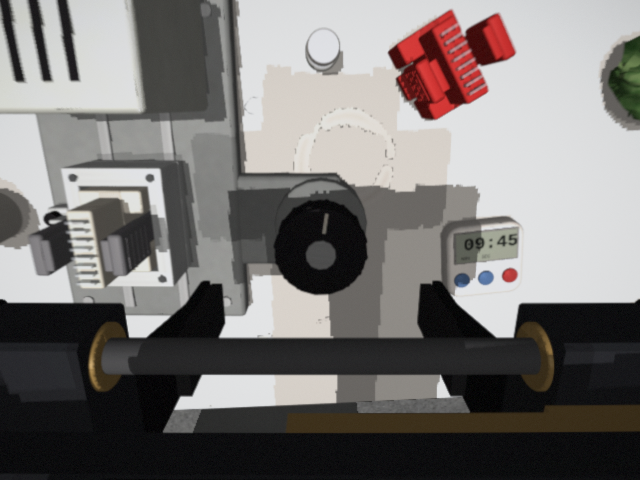

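Wrist view: the cassette pads are at about (38–70,255) and (110–150,250), agreeing with the projected (38,261) and (130,257). The wheel is free. I'll move over the cassette.

Call:
play_rows --pt "0.3 -3.2 -0.5 0" --pt "0.3 -3.2 0 0" --pt "0.3 -3.2 0 0" --pt "0.3 -2.5 0 0" --pt "0 0 0 0" --pt "0 0 0 0"

```text
time_s: 9.83
tcp_pos: [0.4655, 0.0397, 0.1633]
eef_rot: [0.0, 0.999, -0.028, -0.016]
force: [0.2, -0.4, -0.6]
opening: 0.0867
```

```bash
python3 s.py .467 .0425 .097;python3 - <<'E'
from h import *
c=get_calibration("wrist");i=capture("wrist");cv2.imwrite("pics/w4.png",i)
m=np.array([.467,.0425,.112]);ey=np.array([.053,.9986,0]);ex=np.array([.9986,-.053,0])
print([proj(c,m+s*.025*ey+t*.012*ex) for s in(-1,1) for t in (-1,1)], state()["tcp_pos"])
E
```

```text
9.8333 [0.4655 0.0397 0.1633] toolx yaw -0.056 z [-0.033  0.001 -0.999] q [ 0.14  0.09 -0.33  1.93  0.03  1.16 -1.83] F [ 0.2 -0.4 -0.6] M [-0.   -0.02 -0.01] 0.08672781532140947
to target, tool cm [ 0.35 -0.29  6.63]
[(np.float64(364.9112227172189), np.float64(294.8978334227557)), (np.float64(366.43274517781276), np.float64(251.98951799687586)), (np.float64(269.08906126976194), np.float64(295.24957725162085)), (np.float64(266.90286947393724), np.float64(252.3662416049656))] [0.46538358 0.03976982 0.16325496]
```

View pics/w4.png

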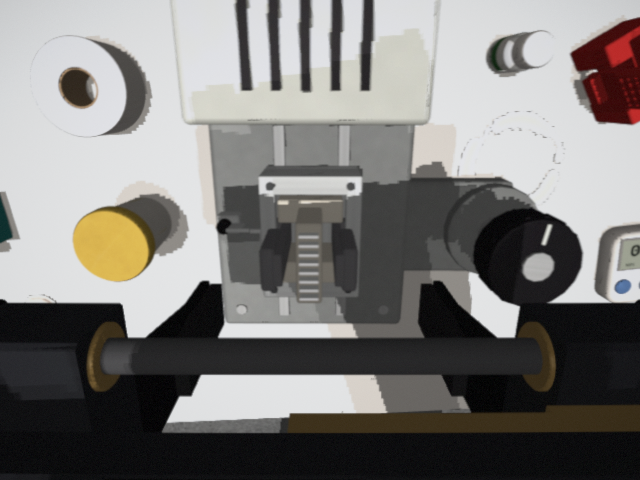

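```bash
python3 s.py .467 .0425 .097
python3 - <<'E'
from h import *
c=get_calibration("wrist");print(c["eye"])
print("scr",at(c,269,187,.064),at(c,350,187,.064));print("pads",at(c,261,270,.112),at(c,357,270,.112))
print("wheel",at(c,530,257,.088), "nearplateL",at(c,227,323,.022),at(c,401,322,.022))
E
```

```text
9.8833 [0.4654 0.0398 0.1633] toolx yaw -0.056 z [-0.033  0.001 -0.999] q [ 0.14  0.09 -0.33  1.93  0.03  1.16 -1.83] F [-0.4  1.2 -0.1] M [0.11 0.03 0.03] 0.08677903611044499
to target, tool cm [ 0.36 -0.29  6.62]
[0.55222811 0.0357437  0.30106405]
scr [0.5034227  0.06942257 0.064     ] [0.50066844 0.02121459 0.064     ]
pads [0.47073387 0.07091265 0.112     ] [0.46794727 0.02203015 0.112     ]
wheel [ 0.45962651 -0.07848444  0.088     ] nearplateL [0.38802952 0.11931723 0.022     ] [ 0.38111034 -0.01796046  0.022     ]
```

Call:
play_rows --pt "0.3 -0.4 1 0" --pt "0.2 0 1.8 0" --pt "0 0 1.5 0" --pt "0 0 1.2 0" --pt "0 0 0.5 0" --pt "0 0 0 0"

```text
time_s: 10.38
tcp_pos: [0.4676, 0.0385, 0.0954]
eef_rot: [0.001, 0.999, -0.032, -0.018]
force: [-0.8, 0.5, -0.2]
opening: 0.0871
```

```bash
python3 s.py .468 .044 .097;python3 - <<'E'
from h import *
i=capture("wrist");cv2.imwrite("pics/w5.png",i[150:400,120:520].repeat(2,0).repeat(2,1))
E
```

```text
10.3833 [0.4676 0.0385 0.0954] toolx yaw -0.064 z [-0.037 -0.    -0.999] q [ 0.13  0.19 -0.33  1.99  0.06  1.02 -1.86] F [-0.8  0.5 -0.2] M [0.01 0.01 0.03] 0.08714710443165415
to target, tool cm [ 0.   -0.55 -0.16]
```

View pics/w5.png

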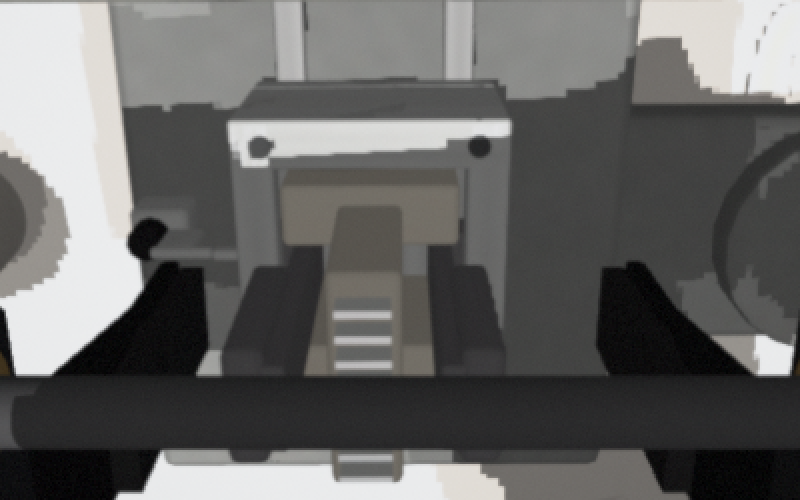

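The close view shows the pads' outer edges at x≈225 and 505 (centre 365) and the finger insides at 207 and 598 (centre 402). The tool therefore has to shift about 6.5 mm to the left.

Call:
play_rows --pt "0 -0.65 -0.1 0" --pt "0 0 0 0" --pt "0 0 0 0"

```text
time_s: 10.68
tcp_pos: [0.469, 0.045, 0.098]
eef_rot: [0.001, 0.999, -0.033, -0.017]
force: [0.2, -0.4, -0.7]
opening: 0.0871
```

```bash
python3 s.py .468 .045 .097
```

```text
10.6833 [0.469 0.045 0.098] toolx yaw -0.065 z [-0.035 -0.    -0.999] q [ 0.12  0.18 -0.34  1.98  0.06  1.02 -1.88] F [ 0.2 -0.4 -0.7] M [ 0.04 -0.05  0.03] 0.0871189682038589
to target, tool cm [-0.09  0.    0.1 ]
```

Call:
play_rows --pt "0 0 0 0" --pt "0 0 0 0" --pt "0 0 0 0" --pt "0 0 0 0" --pt "0 0 0 0" --fingers 0.55 --newtons 20

```text
time_s: 11.1
tcp_pos: [0.4703, 0.0453, 0.0999]
eef_rot: [0.001, 0.999, -0.032, -0.016]
force: [1.2, 1.0, 0.6]
opening: 0.0614
```

```bash
python3 s.py .468 .045 .097
```

```text
11.1 [0.4703 0.0453 0.0999] toolx yaw -0.065 z [-0.031 -0.    -1.   ] q [ 0.12  0.18 -0.34  1.98  0.06  1.02 -1.88] F [1.2 1.  0.6] M [0.06 0.02 0.03] 0.06136903268234927
to target, tool cm [-0.21  0.05  0.29]
```

Call:
play_rows --pt "-0.2 0 0.2 0" --pt "0 0 0 0" --pt "0 0 0 0" --pt "0 0 0 0"

```text
time_s: 11.43
tcp_pos: [0.4682, 0.0454, 0.098]
eef_rot: [0.001, 0.999, -0.032, -0.015]
force: [0.7, -0.1, 1.1]
opening: 0.0482
```

```bash
python3 s.py .468 .045 .097
```

```text
11.4333 [0.4682 0.0454 0.098 ] toolx yaw -0.065 z [-0.031 -0.    -1.   ] q [ 0.12  0.18 -0.34  1.99  0.06  1.02 -1.88] F [ 0.7 -0.1  1.1] M [-0.02 -0.08 -0.02] 0.04820794438364143
to target, tool cm [-0.01  0.04  0.1 ]
```

Centred, with no side force. Pinch fully.

Call:
play_rows --pt "0 0 0 0" --pt "0 0 0 0" --pt "0 0 0 0" --pt "0 0 0 0" --pt "0 0 0 0" --pt "0 0 0 0" --fingers 0 --newtons 25

```text
time_s: 11.93
tcp_pos: [0.4682, 0.0454, 0.0979]
eef_rot: [0.001, 0.999, -0.033, -0.015]
force: [0.0, -0.5, 0.7]
opening: 0.0376
```

```bash
python3 s.py .468 .045 .097
```

```text
11.9333 [0.4682 0.0454 0.0979] toolx yaw -0.065 z [-0.031 -0.    -1.   ] q [ 0.12  0.18 -0.34  1.99  0.06  1.02 -1.88] F [ 0.  -0.5  0.7] M [ 0.07 -0.02 -0.01] 0.03759624969317774
to target, tool cm [-0.01  0.04  0.09]
```

Opening is 37.6 mm, so both catches are fully in. Lift vertically, compensating for the 0.03 rad tool tilt.

Call:
play_rows --pt "0 0 -0.5 0" --pt "-0.02 0 -0.6 0" --pt "-0.02 0 -0.6 0" --pt "-0.02 0 -0.6 0" --pt "-0.02 0 -0.6 0"

```text
time_s: 12.35
tcp_pos: [0.467, 0.0453, 0.1281]
eef_rot: [0.001, 0.999, -0.032, -0.017]
force: [0.6, 1.0, -1.7]
opening: 0.0378
```

```bash
python3 s.py .468 .045 .2
```

```text
12.35 [0.467  0.0453 0.1281] toolx yaw -0.065 z [-0.034 -0.001 -0.999] q [ 0.13  0.14 -0.34  1.96  0.05  1.08 -1.87] F [ 0.6  1.  -1.7] M [-0.01  0.01  0.  ] 0.03776666587719665
to target, tool cm [-0.14  0.04 -7.19]
```

Force is −1.7 N, about the cassette's weight, with no sticking. Continue up.

Call:
play_rows --pt "0 0 -1 0" --pt "-0.03 0 -1.1 0" --pt "-0.03 0 -1.1 0" --pt "-0.03 0 -1.1 0" --pt "-0.03 0 -1.1 0" --pt "-0.03 0 -1 0" --pt "0 0 -0.5 0" --pt "0 0 0 0"

```text
time_s: 13.02
tcp_pos: [0.4687, 0.0457, 0.2078]
eef_rot: [0.001, 0.999, -0.032, -0.014]
force: [0.8, 0.0, -1.4]
opening: 0.0377
```

Call:
play_rows --pt "0 0 0 0" --pt "0 0 0 0" --pt "0 0 0 0" --pt "0 0 0 0"

```text
time_s: 13.35
tcp_pos: [0.4682, 0.0456, 0.2069]
eef_rot: [0.001, 0.999, -0.032, -0.015]
force: [-0.2, 0.5, -1.0]
opening: 0.0375
```

```bash
python3 s.py .468 .045 .2;python3 - <<'E'
from h import *
i=capture("scene");cv2.imwrite("pics/f1.png",i)
cv2.imwrite("pics/f1c.png",cv2.resize(i[130:310,220:420],(800,720),interpolation=cv2.INTER_CUBIC)[120:])
g=cv2.cvtColor(i,cv2.COLOR_BGR2GRAY)
for y in range(259,269): print(y,*["%3d"%v for v in g[y,316:332]])
E
python3 s.py
```

```text
13.35 [0.4682 0.0456 0.2069] toolx yaw -0.065 z [-0.03 -0.   -1.  ] q [ 0.14  0.06 -0.34  1.87  0.01  1.25 -1.84] F [-0.2  0.5 -1. ] M [ 0.08 -0.   -0.01] 0.037495434226063905
to target, tool cm [0.01 0.06 0.69]
259  87  83  84  85  85  83  84  85  85  84  84  84  84  84  84  85
260  95  84  84  85  85  84  85  85  84  85  89  88  84  84  84  84
261  93  85  85  85  85  86  84  84  85  92  97  89  84  85  85  85
262  92  84  87  86  86  85  83  86  94  98  90  80  83  85  85  83
263  92  82  85  86  86  85  88  96 100  90  79  83  84  84  85  83
264 112  85  84  84  84  88  96 100  90  82  84  87  86  86  85  85
265 119  85  85  86  87  95  97  85  80  84  87  86  86  86  85  85
266  90  78  84  91  96  93  84  82  86  87  85  85  86  86  86  87
267  91  82  84  91  92  83  80  83  88  90  88  86  86  84  85  86
268  82  81  83  85  82  80  81  82  83  87  87  87  89  88  86  87
13.4 [0.4681 0.0456 0.2068] toolx yaw -0.065 z [-0.03 -0.   -1.  ] q [ 0.14  0.06 -0.34  1.87  0.01  1.25 -1.84] F [ 0.   0.5 -1.1] M [ 0.05 -0.07  0.03] 0.0375136922574126
```

View pics/f1c.png

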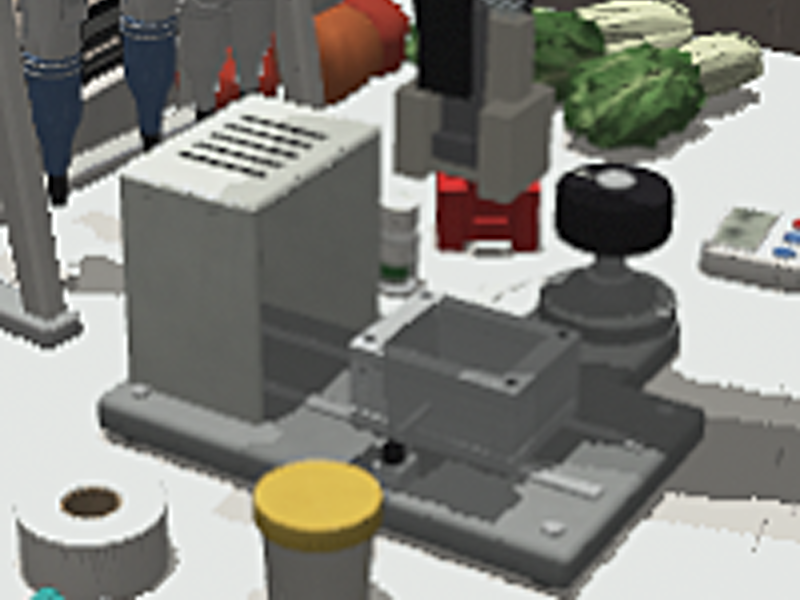

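The final picture shows the cassette at (475,140) held level, well above the empty stage. The pointer and nib stroke is on the same pixels as before, and the bystanders are in place.

```bash
python3 -c "
from cell import *
print(sign_off())"
```

```text
the job is handed in; nothing more can be done
None
```

I wound the stage out to the index, pinched the cassette's catches and lifted it. I handed the job in at about 13.4 s of the 64 s, and sign-off gives no verdict.

**Winding:** I turned the wheel clockwise about 3.3 rad, roughly 98 mm of stage travel, with no regrasp after one early re-centring. I then released it.

**Lift:** I pinched both catches fully in, with the opening at 37.5 mm against 38 mm over fully pinched pads. I then lifted straight up about 109 mm.

**Last checks:**
- **Index:** pointer and nib show as one unbroken stroke in the scene camera, in the same place before and after the lift.
- **Grip:** the opening stays steady at 37.5 mm and the tool carries about 1.1 N. That is a little under the cassette's expected 1.5 N, but noise in the force reading is around 1 N.
- **Level:** the tool tilt is 0.03 rad, well inside the 0.2 limit, and the stage below is empty.
- **Bystanders:** the cup, roll, vial and timer look unmoved in the last picture. I judged that by eye and did not measure it.

**Disagreement:** the top and wrist cameras differed by about 4 mm on the cassette's sideways position. I settled it by centring the fingers on the pads in a close wrist view, and the catches then went in with no side force.

I viewed 12 pictures against the budget of 10, using the allowed two over.

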